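# Clamp a shelving foot in the jig with the eccentric cam

### The job

Lay the loose shelving-post foot flat in the steel jig, between the fence and the cam, with the end of its plate that is farther from the spigot against the end stop. Then turn the cam knob clockwise until the lobe bears on the plate and clamps it flush on the fence and still against the end stop, at about 15 to 20 N: firm, but never overtightened. Let go, and leave the other things on the bench alone.

Things in the scene. Friction and masses are not known exactly. Their poses are not given: they have to be found in the camera images.
- spigot (a point): Loose bare aluminium shelving-post foot, 0.35 kg: a plate 44 x 120 x 16 mm (x, y, z) with an upright square spigot, 24 x 24 mm and 40 mm high, on top, 30 mm from the plate's centre towards +y. This point: on the spigot's axis, 38 mm above the foot's underside, 22 above the plate's top. Axes are the foot's, z up. The end farther from the spigot (-y) is 90 mm from its axis.
- plate (a point): Centre of the same foot's plate, 8 mm above its underside; same axes.
- seat (a point): Where (nominally) the centre of the foot's underside lies when seated: on top of the jig's fixed grey steel bed (160 x 200 mm, 15 mm thick, its centre 20 mm to -x of this point). Axes are the jig's, z up; the seated foot has the same axes. The cam is on the -x side, the fence on +x, the end stop on -y. Bed and stop are rigid.
- fence (a point): Nominal middle of the fence's face, half-way up, 22 mm to +x of the seat point. The true face is shimmed and stands up to 1.5 mm nearer or farther (not measured). The fence is a steel bar 180 mm long (y), 18 mm wide, 14 mm high above the bed, with a hard rubber facing that gives about 0.5 mm under 20 N. Jig axes. The seated plate's +x edge touches it.
- stop (a point): Middle of the end stop's face, half-way up, 60 mm to -y of the seat point. A steel block 44 mm long (x), 18 mm thick, 14 mm high above the bed. Jig axes. The seated plate's -y end touches it.
- cam_grip (a point): On the cam knob's vertical pivot, 41 mm above the jig's bed: a black bar 14 (its x) x 40 (y) x 34 mm high, top 13 mm above this point, on a steel disc of radius 22 mm, 3 to 13 mm above the bed, centred 10 mm off the pivot. That off-centre lobe points 60 degrees counter-clockwise of the bar's +y end. The pivot is 43 to 45 mm to -x of the seat point (bolted in a slot), 25 to -y.
- cam (a joint): Cam angle, rad, growing clockwise from above, -0.3 to 2.3. At 0 the bar lies along jig y, the lobe points to jig -x and +y, away from the fence. Starts at -0.12 to 0.12: the foot has 5 to 11 mm of play; meets the seated foot at about 0.8 to 1.3. Free drag 0.06 N m; bearing, it needs about 0.022 N m more per N of clamp force, which grows by some 2.5 N per 0.01 rad. It holds where it is left.
Things that resemble listed ones, but are neither listed nor needed, are in the scene too. What is shaped like the part that bears spigot but turquoise or yellow is not meant.

How it is judged:
By the outcome, as a careful person would: the job done as asked, in the order asked, and still so for the second after the job is handed in, with the robot touching nothing.
It also fails if it takes over 64 s, if anything falls off the work surface, if the arm or the gripper's body presses on something with over 40 N, if the wrist force passes 120 N, or if a joint passes its speed limit or range.

### The arm

A 7-joint arm with a two-finger parallel gripper is mounted at the origin on the work surface. World frame = base frame: x ahead of the robot, y to its left, z up, the work surface at z = 0. Lengths are in m, angles in degrees, forces in N, time in s.
With the tool pointing down it reaches from about 0.425 to 0.875 m from the base axis. Payload 4.7 kg.
Tool frame: the origin (TCP) lies on the mounting face of the last link; the fingertips stand 182 mm ahead of it and the grasp point (between the pads) lies 164 mm ahead of it; z points along the fingers, y is the line along which they close (so a half turn about z gives the same grasp; the last joint's range is limited). The gripper opens to 87 mm and grips with 3 to 60 N. Pads are 19 mm wide; open, the fingers measure 117 mm over their backs; the gripper's body (75 mm by 190 mm) begins 51 mm behind the grasp point.
Start: joints at [-65.541, 18.392, -4.016, 83.108, 1.295, 78.541, -3.26], TCP at [0.261, 0.595, 0.405] pointing down, gripper open.
Joint ranges: [-163.93, 163.93], [-17.29, 119.83], [-79.2, 71.16], [3.27, 140.29], [-89.18, 269.18], [5.43, 117.66], [-154.24, 154.24]. Speed limits (degrees/s): [147.25, 147.25, 180, 180, 180, 180, 180].

### API

Orientations are given as [roll, pitch, yaw] about the fixed x, y, z axes, in that order (R = Rz(yaw) Ry(pitch) Rx(roll)).
In Python, from cell import env gives the robot as it stands.
- The arm moves only by the tool servo_tool, never from a script. Its argument "plan" is a list of rows, each an object with "xyz": the shift along the tool's x, y, z in cm, a list of three; "twist": the turn, a rotation vector about the tool's x, y, z in degrees, a list of three; "jaw": the closure, from 0 (fully open) to 1 (shut). In form: [{"xyz": [x, y, z], "twist": [wx, wy, wz], "jaw": jaw}, ...]. A call has 1 to 10 rows; each row is the pose to reach, as a shift and turn from the pose commanded when the call began, along the tool's axes at that moment; what a row does not reach only later rows make up. A row lasts 1/12 s, in which the tool goes at most 41.7 mm and 7.16 degrees, less where a joint would pass 70% of its speed; a pose out of reach is approached as far as the arm can. A call with a gripper value outside its range is refused whole. The fingers move at their own pace and stop on an object; "newtons" is the grip in N (left out, the last holds). Time passes only in rows, so rows that repeat a pose let the fingers close. It gives the time, the measured TCP pose, the force, the opening and the grip force at its end, in the units of the state.
- env.get_obs(): the state, without advancing time (a new reading comes with each control period).
- env.read_camera(name): name is "scene" or "top" or "wrist"; returns a dict with "img" (384x512x3 uint8, red, green, blue), "camera_matrix" (3x3 intrinsics, pixels), "R" (3x3) and "t" (3): a world point X has camera coordinates R X + t. Camera axes: x right, y down, z forward; pixel columns grow to the right and rows downward; lengths in m; the calibration is good to about 2 mm. A picture is of the moment at which its call begins. There is no depth.
- env.sign_off(): hands the job in; it is judged then, once.
The state is a dict: "time_s": time; "qpos": joint angles; "joint_velocities": joint speeds; "effort": joint torques, N m; "tool_pos": TCP position; "tool_rot": TCP orientation; "force": force on the tool from outside, world axes, zero at the start; "wrist_torque": the same for the moment, N m; "grip_width": finger opening in m; "grasp_force": force on a finger pad.
Only numpy, scipy, OpenCV 4.12 (cv2) and the standard library are available. Lean on these libraries where they do the work, as an engineer would, in place of code of your own. Each camera call takes 0.05 s, during which the arm holds its last target. There are 200 camera calls.

## Working session

There is one attempt and no reset: what is moved stays moved. The work goes in short steps, Python scripts to look and compute and a tool call to move; the robot and the scene stay as the last step left them, time stands still between calls to the robot, and variables do not carry over. Pictures are saved under pics/ and viewed, at most 10 in all, crops included, and the job is handed in when it is done.

Besides the shell and the picture viewer there is one more tool, called after ">>>" as name(argument=value, ...) on one line, values as JSON. servo_tool: Moves the arm, as the interface text tells. Its arguments: {"type":"object","properties":{"plan":{"type":"array","items":{"type":"object","properties":{"xyz":{"type":"array","items":{"type":"number"}},"twist":{"type":"array","items":{"type":"number"}},"jaw":{"type":"number"}}}},"newtons":{"type":"number"}},"required":["plan"]}

```bash
mkdir -p pics
python3 - <<'E'
from cell import env
import cv2,numpy as np
o=env.get_obs();print({k:np.round(v,4).tolist() for k,v in o.items()})
for n in("scene","top"):
    c=env.read_camera(n);cv2.imwrite(f"pics/{n}0.png",c["img"][:,:,::-1]);np.savez(f"{n}0.npz",**c)
    print(n,c["camera_matrix"].tolist(),np.round(-c["R"].T@c["t"],3),np.round(c["R"],3).tolist())
E
```

```text
{'time_s': 0.0, 'qpos': [-65.5406, 18.4377, -4.0167, 83.1742, 1.2951, 78.5388, -3.259], 'joint_velocities': [0.0044, -0.0213, -0.0605, 0.0053, -0.0638, -0.0122, 0.0062], 'effort': [0.0001, -49.1287, -0.4037, -31.2532, -0.0639, 0.0434, 0.0002], 'tool_pos': [0.2607, 0.5952, 0.4037], 'tool_rot': [-179.8946, 0.0054, 156.3525], 'force': [0.4395, -0.0503, -0.6567], 'wrist_torque': [-0.0437, 0.0039, 0.0029], 'grasp_force': 0.0, 'grip_width': 0.087}
scene [[423.0258848259022, 0.0, 252.82464425755157], [0.0, 423.0258848259022, 191.19561936178903], [0.0, 0.0, 1.0]] [1.046 0.08  0.841] [[0.036, 0.999, 0.017], [0.807, -0.019, -0.59], [-0.59, 0.035, -0.807]]
top [[429.4599759214456, 0.0, 252.4975685177872], [0.0, 429.4599759214456, 182.2809063195085], [0.0, 0.0, 1.0]] [0.354 0.124 1.038] [[-0.013, -1.0, -0.003], [-0.986, 0.013, -0.164], [0.164, 0.001, -0.986]]
```

View pics/scene0.png

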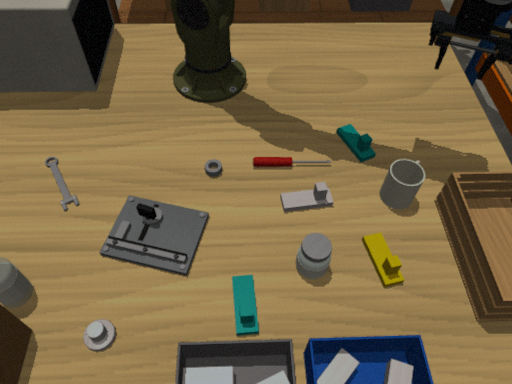

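View pics/top0.png

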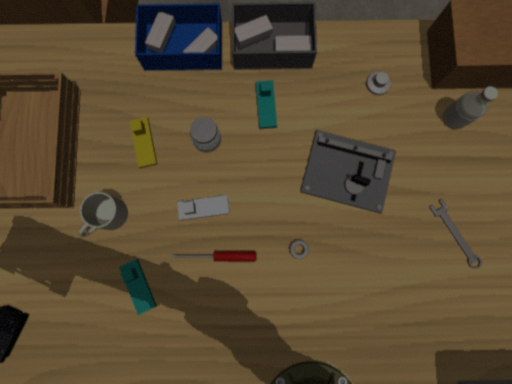

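The scene view shows the jig around (155,235), with the fence towards the viewer, and the bare foot at (307,198) with its spigot at (320,190). In the top view, the jig is at (348,170), fence up and stop to the right. The foot is at (203,208), spigot to the left, so it needs little rotation.

```bash
cat > h.py <<'E'
import cv2,numpy as np
def load(n): return dict(np.load(n))
def ray(c,px,z):
    px=np.atleast_2d(px).astype(float);C=-c["R"].T@c["t"]
    d=np.c_[px,np.ones(len(px))]@np.linalg.inv(c["camera_matrix"]).T@c["R"]
    return C+d*((z-C[2])/d[:,2])[:,None]
def proj(c,X):
    q=np.atleast_2d(X)@c["R"].T+c["t"];q=q@c["camera_matrix"].T;return q[:,:2]/q[:,2:]
E
python3 - <<'E'
from h import *
c=load("top0.npz");s=load("scene0.npz")
def comp(c,seed,z,nm,lo=0):
    im=c["img"];hsv=cv2.cvtColor(im,cv2.COLOR_RGB2HSV)
    m=((hsv[...,1]<55)&(hsv[...,2]>=lo)).astype(np.uint8)*255
    m=cv2.morphologyEx(m,cv2.MORPH_CLOSE,np.ones((5,5)))
    n,l=cv2.connectedComponents(m);k=(l==l[seed[1],seed[0]]).astype(np.uint8)
    ct=max(cv2.findContours(k,0,cv2.CHAIN_APPROX_NONE)[0],key=cv2.contourArea)
    q=cv2.approxPolyDP(ct,5,True)[:,0]
    print(nm,hsv[seed[1],seed[0]],cv2.contourArea(ct),q.tolist());print(np.round(ray(c,q,z)[:,:2],4).tolist())
    r=cv2.minAreaRect(ray(c,ct[:,0],z)[:,:2].astype(np.float32));print(np.round(r[0],4),np.round(r[1],4),r[2])
comp(c,(320,175),.015,"jig top");comp(s,(135,225),.015,"jig scene")
comp(c,(215,207),.016,"foot top",110);comp(s,(295,202),.016,"foot scene",110)
a=lambda c,x,y,w,h,f:cv2.resize(c["img"][y:y+h,x:x+w,::-1],None,fx=f,fy=f,interpolation=2)
v=np.vstack([np.hstack([a(c,295,120,110,100,3.6),a(s,95,190,120,90,4)[:360,:400]if 0 else cv2.resize(s["img"][190:280,95:215,::-1],(400,360),interpolation=2)]),
 np.hstack([cv2.resize(c["img"][190:225,170:236,::-1],(396,210),interpolation=2),cv2.resize(s["img"][178:214,275:343,::-1],(400,210),interpolation=2)])])
cv2.imwrite("pics/crop.png",v)
E
```

```text
jig top [30  8 63] 5118.5 [[316, 131], [301, 191], [380, 212], [394, 150]]
[[0.6497, -0.0334], [0.501, 0.0082], [0.448, -0.1785], [0.5991, -0.222]]
[ 0.5496 -0.1076] [0.1988 0.1584] 74.08253479003906
jig scene [90  3 92] 5446.0 [[129, 196], [101, 254], [186, 274], [207, 213]]
[[0.4501, -0.1802], [0.6037, -0.2195], [0.656, -0.0331], [0.5032, 0.0068]]
[ 0.5528 -0.1071] [0.2003 0.1619] 74.16078186035156
foot top [105   4 117] 743.0 [[227, 197], [178, 202], [179, 218], [226, 212]]
[[0.4887, 0.1861], [0.4782, 0.3035], [0.4399, 0.3005], [0.4527, 0.1886]]
[0.4663 0.244 ] [0.0406 0.1204] 7.121462821960449
foot scene [ 11  18 160] 582.0 [[332, 199], [324, 182], [315, 183], [315, 190], [281, 194], [284, 207], [317, 203], [314, 190]]
[[0.4713, 0.3044], [0.4197, 0.2921], [0.4223, 0.2695], [0.4436, 0.2668], [0.4536, 0.1832], [0.4915, 0.1875], [0.482, 0.2669], [0.4436, 0.2644]]
[0.4559 0.2424] [0.0623 0.1192] 7.201550006866455
```

View pics/crop.png

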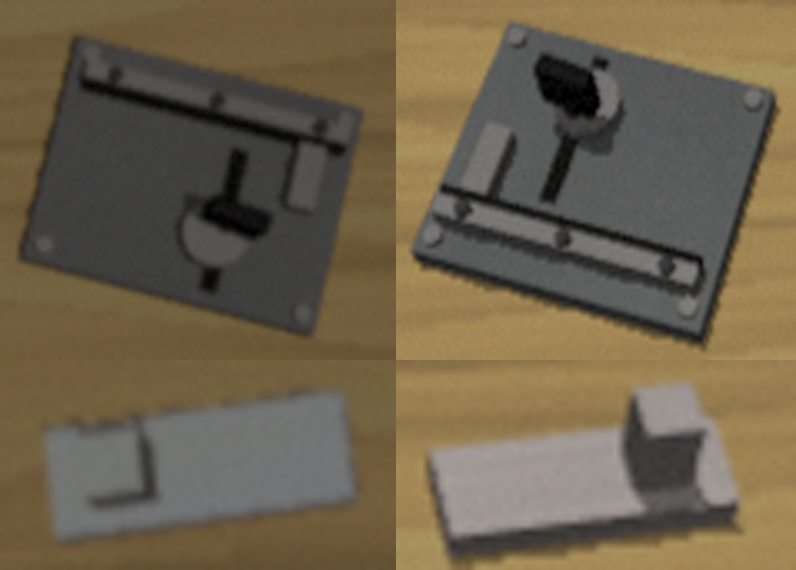

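```bash
cat >> h.py <<'E'
from scipy.spatial.transform import Rotation as Ro
def go(o,xyz,yaw):
    R=Ro.from_euler("xyz",o["tool_rot"],degrees=True)
    D=Ro.from_euler("xyz",[180,0,yaw],degrees=True)
    print("cm",np.round(R.inv().apply(np.array(xyz)-o["tool_pos"])*100,2),"twist",np.round((R.inv()*D).as_rotvec(degrees=True),2))
E
python3 - <<'E'
from h import *
from cell import env
c=load("top0.npz");s=load("scene0.npz")
print(ray(c,[185.5,207],.056),ray(s,[321.5-.5,185],.056))
go(env.get_obs(),[.463,.274,.33],96.5)
E
```

```text
[[0.46159015 0.27903569 0.056     ]] [[0.45874125 0.27360746 0.056     ]]
cm [-31.41 -21.3    7.42] twist [-0.09  0.06 59.85]
```

>>> servo_tool(plan=[{"xyz": [-31.4, -21.3, 7.4], "twist": [0, 0, 60]}, {"xyz": [-31.4, -21.3, 7.4], "twist": [0, 0, 60]}, {"xyz": [-31.4, -21.3, 7.4], "twist": [0, 0, 60]}, {"xyz": [-31.4, -21.3, 7.4], "twist": [0, 0, 60]}, {"xyz": [-31.4, -21.3, 7.4], "twist": [0, 0, 60]}, {"xyz": [-31.4, -21.3, 7.4], "twist": [0, 0, 60]}, {"xyz": [-31.4, -21.3, 7.4], "twist": [0, 0, 60]}, {"xyz": [-31.4, -21.3, 7.4], "twist": [0, 0, 60]}, {"xyz": [-31.4, -21.3, 7.4], "twist": [0, 0, 60]}, {"xyz": [-31.4, -21.3, 7.4], "twist": [0, 0, 60]}])

```text
validation failed for argument at $.pl...
```

>>> servo_tool(plan=[{"xyz": [0, 0, 0], "twist": [0, 0, 0]}, {"xyz": [0, 0, 0], "twist": [0, 0, 0]}])

```text
validation failed for argument at $.pl...
```

Run:
```python
from h import *
from cell import env
o=env.get_obs();print(o["tool_pos"],o["tool_rot"],o["qpos"])
c=env.read_camera("wrist");np.savez("w1.npz",**c);cv2.imwrite("pics/w1.png",c["img"][:,:,::-1])
print(-c["R"].T@c["t"],c["R"].round(3).tolist())
```

```text
[0.26072397 0.59521464 0.40376049] [-1.79900204e+02  5.37119023e-03  1.56347321e+02] [-65.54020356  18.4351499   -4.015151    83.16862442   1.29472554
  78.54123864  -3.26208162]
[0.18836865 0.62611632 0.38377445] [[0.402, 0.916, -0.001], [0.878, -0.384, 0.286], [0.262, -0.116, -0.958]]
```

View pics/w1.png

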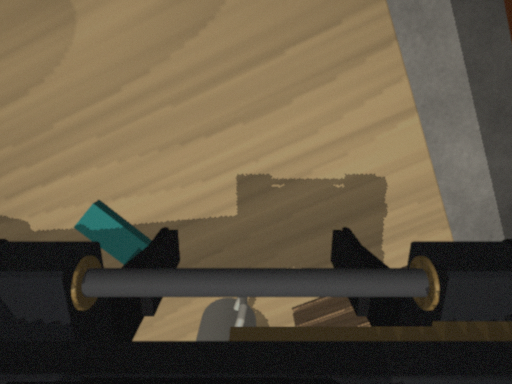

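The move was refused because the rows need a jaw value. The wrist view, still from the start pose, shows the fingers at rows 230–340 and no target yet.

>>> servo_tool(plan=[{"xyz": [-31.4, -21.3, 7.4], "twist": [0, 0, 60], "jaw": 0}, {"xyz": [-31.4, -21.3, 7.4], "twist": [0, 0, 60], "jaw": 0}, {"xyz": [-31.4, -21.3, 7.4], "twist": [0, 0, 60], "jaw": 0}, {"xyz": [-31.4, -21.3, 7.4], "twist": [0, 0, 60], "jaw": 0}, {"xyz": [-31.4, -21.3, 7.4], "twist": [0, 0, 60], "jaw": 0}, {"xyz": [-31.4, -21.3, 7.4], "twist": [0, 0, 60], "jaw": 0}, {"xyz": [-31.4, -21.3, 7.4], "twist": [0, 0, 60], "jaw": 0}, {"xyz": [-31.4, -21.3, 7.4], "twist": [0, 0, 60], "jaw": 0}, {"xyz": [-31.4, -21.3, 7.4], "twist": [0, 0, 60], "jaw": 0}, {"xyz": [-31.4, -21.3, 7.4], "twist": [0, 0, 60], "jaw": 0}])

```text
time_s: 0.98
tool_pos: [0.4661, 0.2671, 0.3296]
tool_rot: [-180.0, 0.2, 95.7]
force: [0.2, -1.5, -0.3]
grip_width: 0.0866
grasp_force: 0.0
```

>>> servo_tool(plan=[{"xyz": [0, 0, 0], "twist": [0, 0, 0], "jaw": 0}, {"xyz": [0, 0, 0], "twist": [0, 0, 0], "jaw": 0}])

```text
time_s: 1.15
tool_pos: [0.4631, 0.2739, 0.3305]
tool_rot: [-180.0, -0.0, 96.3]
force: [-0.6, -0.0, -0.7]
grip_width: 0.0869
grasp_force: 0.0
```

Run:
```python
from h import *
from cell import env
o=env.get_obs();print(o["tool_pos"],o["tool_rot"],o["qpos"])
c=env.read_camera("wrist");np.savez("w1.npz",**c);cv2.imwrite("pics/w2.png",c["img"][:,:,::-1])
```

```text
[0.46307373 0.27390573 0.330518  ] [-1.79959033e+02 -1.50576613e-02  9.62617868e+01] [-46.79963889   7.61536705  14.49823033 105.15731401  -2.09198119
  67.51076604 -25.36065325]
```

View pics/w2.png

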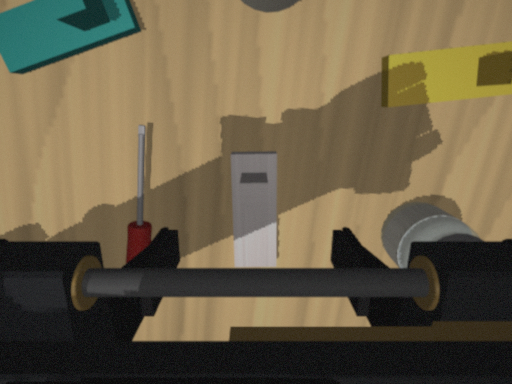

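The foot lies straight between the fingers: plate columns 232–277, its +y end at row 153, and the spigot's dark side face at rows 172–183.

Run:
```python
from h import *
c=load("w1.npz");g=cv2.cvtColor(c["img"],cv2.COLOR_RGB2HSV)
m=((g[...,1]<50)&(g[...,2]>60)).astype(int)
E=[]
for r in (158,164,195,210,225,240):
    x=np.where(m[r,215:300])[0]+215; E.append((r,x.min()-.5,x.max()+.5))
print(E)
L=ray(c,[(a,r) for r,a,b in E],.016);R=ray(c,[(b,r) for r,a,b in E],.016)
M=(L+R)/2;print(M.round(4)[:,:2].tolist(),np.linalg.norm(L-R,axis=1).round(4))
for P in(L,R): k=np.polyfit(P[:,1],P[:,0],1);print("yaw",np.degrees(np.arctan(-k[0])))
print("end",ray(c,[[254.5,153.5]],.016)); print("spig",ray(c,[[240,173],[267,173]],.056),ray(c,[[242,183],[268,183]],.016))
```

```text
[(158, np.float64(230.5), np.float64(276.5)), (164, np.float64(230.5), np.float64(276.5)), (195, np.float64(231.5), np.float64(276.5)), (210, np.float64(232.5), np.float64(276.5)), (225, np.float64(232.5), np.float64(276.5)), (240, np.float64(233.5), np.float64(276.5))]
[[0.4584, 0.2997], [0.459, 0.294], [0.4629, 0.2632], [0.465, 0.2476], [0.4668, 0.2316], [0.4691, 0.2151]] [0.0438 0.0441 0.0444 0.044  0.0447 0.0443]
yaw 7.00749109466653
yaw 7.3668606020633725
end [[0.45889916 0.30411153 0.016     ]]
spig [[0.44800581 0.29297806 0.056     ]
 [0.47041739 0.29542888 0.056     ]] [[0.44990676 0.27405222 0.016     ]
 [0.47511543 0.27680946 0.016     ]]
```

Run:
```python
from h import *
from cell import env
go(env.get_obs(),[.4616,.2742,.202],97.2)
```

```text
cm [-0.11 -0.09 12.88] twist [-0.02 -0.05 -0.78]
```

>>> servo_tool(plan=[{"xyz": [0, -0.1, 4], "twist": [0, 0, -0.9], "jaw": 0}, {"xyz": [-0.1, -0.1, 8], "twist": [0, 0, -0.9], "jaw": 0}, {"xyz": [-0.1, -0.1, 11], "twist": [0, 0, -0.9], "jaw": 0}, {"xyz": [-0.1, -0.1, 12.9], "twist": [0, 0, -0.9], "jaw": 0}, {"xyz": [-0.1, -0.1, 12.9], "twist": [0, 0, -0.9], "jaw": 0}, {"xyz": [-0.1, -0.1, 12.9], "twist": [0, 0, -0.9], "jaw": 0}, {"xyz": [-0.1, -0.1, 12.9], "twist": [0, 0, -0.9], "jaw": 0.8}, {"xyz": [-0.1, -0.1, 12.9], "twist": [0, 0, -0.9], "jaw": 0.8}, {"xyz": [-0.1, -0.1, 12.9], "twist": [0, 0, -0.9], "jaw": 0.8}, {"xyz": [-0.1, -0.1, 12.9], "twist": [0, 0, -0.9], "jaw": 0.8}], newtons=30)

```text
time_s: 2.03
tool_pos: [0.4625, 0.2737, 0.2032]
tool_rot: [179.9, -0.1, 97.3]
force: [-0.4, 1.3, 0.4]
grip_width: 0.0681
grasp_force: 0.0
```

>>> servo_tool(plan=[{"xyz": [0, 0, 0], "twist": [0, 0, 0], "jaw": 0.85}, {"xyz": [0, 0, 0], "twist": [0, 0, 0], "jaw": 0.85}, {"xyz": [0, 0, 0], "twist": [0, 0, 0], "jaw": 0.85}])

```text
time_s: 2.28
tool_pos: [0.4621, 0.2732, 0.202]
tool_rot: [180.0, -0.0, 97.2]
force: [-0.6, 0.2, 0.3]
grip_width: 0.0486
grasp_force: 0.0
```

>>> servo_tool(plan=[{"xyz": [0, 0, 0], "twist": [0, 0, 0], "jaw": 0.9}, {"xyz": [0, 0, 0], "twist": [0, 0, 0], "jaw": 0.9}, {"xyz": [0, 0, 0], "twist": [0, 0, 0], "jaw": 0.9}, {"xyz": [0, 0, 0], "twist": [0, 0, 0], "jaw": 0.9}, {"xyz": [0, 0, 0], "twist": [0, 0, 0], "jaw": 0.9}, {"xyz": [0, 0, 0], "twist": [0, 0, 0], "jaw": 0.9}])

```text
time_s: 2.78
tool_pos: [0.4621, 0.2732, 0.2018]
tool_rot: [-180.0, -0.0, 97.2]
force: [-0.2, -0.6, -0.2]
grip_width: 0.0241
grasp_force: 30.0
```

Run:
```python
from h import *
from cell import env
o=env.get_obs();print(o["tool_pos"],o["tool_rot"],o["grip_width"],o["grasp_force"])
Y=-15.9;J=Ro.from_euler("z",Y,degrees=True)
bed=np.array([.5512,-.1073,.015]);seat=bed+J.apply([.02,0,0]);print("seat",seat)
t=seat+J.apply([-.003,.030+.008,.038+.164]);print(t)
go(o,[*t[:2],.33],90+Y)
```

```text
[0.46208835 0.27319757 0.20175511] [-1.79997517e+02 -7.26835336e-04  9.72433669e+01] 0.024082094358676757 29.993108636699617
seat [ 0.57043483 -0.11277918  0.015     ]
[ 0.57796005 -0.07541114  0.217     ]
cm [-36.04   7.1  -12.83] twist [-0.   -0.   23.14]
```

>>> servo_tool(plan=[{"xyz": [0, 0, -2], "twist": [0, 0, 0], "jaw": 0.9}, {"xyz": [0, 0, -5], "twist": [0, 0, 0], "jaw": 0.9}, {"xyz": [0, 0, -9], "twist": [0, 0, 0], "jaw": 0.9}, {"xyz": [-3, 0.6, -12.8], "twist": [0, 0, 2], "jaw": 0.9}, {"xyz": [-7, 1.4, -12.8], "twist": [0, 0, 5], "jaw": 0.9}, {"xyz": [-11, 2.2, -12.8], "twist": [0, 0, 8], "jaw": 0.9}, {"xyz": [-15, 3, -12.8], "twist": [0, 0, 11], "jaw": 0.9}, {"xyz": [-19, 3.8, -12.8], "twist": [0, 0, 14], "jaw": 0.9}, {"xyz": [-23, 4.6, -12.8], "twist": [0, 0, 17], "jaw": 0.9}, {"xyz": [-27, 5.4, -12.8], "twist": [0, 0, 20], "jaw": 0.9}])

```text
time_s: 3.62
tool_pos: [0.5494, 0.0102, 0.329]
tool_rot: [-179.9, 0.0, 77.1]
force: [0.9, 0.3, -4.0]
grip_width: 0.0234
grasp_force: 30.0
```

>>> servo_tool(plan=[{"xyz": [-3, 0, 0], "twist": [0, 0, 1], "jaw": 0.9}, {"xyz": [-5, 0, 0], "twist": [0, 0, 2], "jaw": 0.9}, {"xyz": [-6, 0, 0], "twist": [0, 0, 2], "jaw": 0.9}, {"xyz": [-6, 0, 0], "twist": [0, 0, 2], "jaw": 0.9}, {"xyz": [-6, 0, 0], "twist": [0, 0, 2], "jaw": 0.9}, {"xyz": [-6, 0, 0], "twist": [0, 0, 2], "jaw": 0.9}])

```text
time_s: 4.12
tool_pos: [0.5367, -0.0434, 0.3296]
tool_rot: [-180.0, -0.1, 75.5]
force: [0.5, -0.6, -4.1]
grip_width: 0.0237
grasp_force: 30.0
```

Run:
```python
from h import *
from cell import env
o=env.get_obs();print(o["tool_pos"],o["tool_rot"],o["grip_width"],o["grasp_force"],o["force"])
c=env.read_camera("wrist");np.savez("w3.npz",**c);cv2.imwrite("pics/w3.png",c["img"][:,:,::-1])
c=env.read_camera("scene");np.savez("scene3.npz",**c);
c=env.read_camera("top");np.savez("top3.npz",**c);
go(o,[.5780,-.0754,.33],74.1)
```

```text
[ 0.5366674  -0.04340155  0.32958376] [-1.79975676e+02 -9.66408117e-02  7.54877845e+01] 0.023724027693775806 29.99185758177191 [ 0.54696633 -0.62497831 -4.05928661]
cm [-2.06  4.8  -0.05] twist [-0.03 -0.1   1.39]
```

View pics/w3.png

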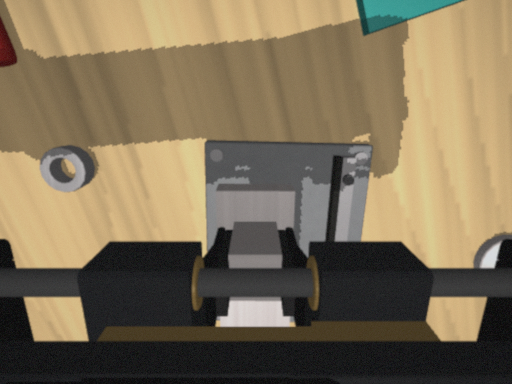

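The wrist view shows the foot held square over the jig. The bed's +y corners are at (207,142) and (371,146), and the dark fence facing runs from about (338,156) to (330,240).

Run:
```python
from h import *
c=load("w3.npz")
a=ray(c,[[206,141.5],[371.5,146]],.015);print(a,np.linalg.norm(a[0]-a[1]),np.degrees(np.arctan2(*(a[1]-a[0])[1::-1])))
l=ray(c,[[206,230],[363,230]],.015);print(l, np.degrees(np.arctan2(*(l-a)[0][1::-1]))-90,np.degrees(np.arctan2(*(l-a)[1][1::-1]))-90)
g=c["img"].astype(int).sum(2)//3
for r in(165,200,225): print(r,g[r,300:375].tolist())
for Y in(-15.9,):
    J=Ro.from_euler("z",Y,degrees=True)
    print("seat from corners",(a+J.apply([[.1,-.1,0],[-.06,-.1,0]])))
```

```text
[[ 0.50260141  0.00899008  0.015     ]
 [ 0.65236039 -0.03420772  0.015     ]] 0.15586468595425262 -16.090141245891633
[[ 0.47618873 -0.07687155  0.015     ]
 [ 0.63129354 -0.11707544  0.015     ]] -197.09889927939616 -194.26371938393152
165 [87, 86, 85, 89, 86, 88, 91, 92, 92, 91, 91, 89, 89, 87, 88, 86, 90, 89, 86, 89, 90, 90, 86, 88, 85, 89, 87, 88, 87, 89, 88, 84, 57, 30, 16, 22, 25, 30, 31, 33, 27, 39, 75, 103, 112, 114, 113, 111, 110, 114, 112, 113, 115, 110, 113, 104, 97, 89, 94, 95, 108, 114, 112, 100, 90, 94, 90, 89, 87, 89, 93, 101, 112, 109, 111]
200 [94, 120, 139, 139, 137, 136, 139, 137, 138, 139, 139, 139, 138, 139, 138, 142, 138, 139, 138, 139, 136, 140, 136, 137, 137, 136, 137, 137, 116, 72, 35, 16, 29, 42, 41, 39, 42, 44, 75, 137, 162, 165, 165, 167, 167, 166, 166, 167, 166, 162, 164, 156, 144, 138, 138, 138, 137, 135, 136, 135, 135, 134, 134, 134, 134, 132, 164, 179, 181, 181, 181, 180, 180, 181, 179]
225 [121, 135, 136, 139, 136, 139, 138, 140, 139, 139, 141, 138, 137, 139, 136, 137, 139, 138, 138, 138, 135, 140, 139, 135, 137, 132, 98, 50, 31, 24, 36, 37, 40, 45, 42, 59, 116, 153, 160, 162, 161, 162, 162, 160, 161, 159, 161, 159, 150, 142, 136, 134, 136, 134, 134, 135, 136, 132, 134, 134, 135, 132, 137, 167, 184, 186, 184, 185, 184, 182, 180, 181, 181, 183, 181]
seat from corners [[ 0.57137962 -0.11457998  0.015     ]
 [ 0.56725999 -0.11394429  0.015     ]]
```

Run:
```python
from h import *
c=load("w3.npz");J=Ro.from_euler("z",-15.9,degrees=True)
for z,px in((.015,[[332,165],[328.8,200],[326.5,225]]),(.029,[[341.8,165],[338.3,200],[335.7,225]])):
    p=ray(c,px,z);d=p[2]-p[0];print(p.round(4)[:,:2].tolist(),np.degrees(np.arctan2(d[1],d[0]))+90)
    for s in([.5704,-.1128,.015],[.5693,-.1143,.015]): print(J.inv().apply(p-s).round(4)[:,0])
```

```text
[[0.613, -0.0428], [0.6035, -0.0767], [0.5963, -0.1023]] -15.689587863253621
[0.0218 0.0219 0.022 ]
[0.0224 0.0226 0.0227]
[[0.619, -0.0415], [0.6099, -0.0738], [0.603, -0.0982]] -15.741862451344772
[0.0272 0.0273 0.0273]
[0.0278 0.028  0.028 ]
```

Run:
```python
from h import *
from cell import env
J=Ro.from_euler("z",-15.8,degrees=True);t=np.array([.570,-.1134,0])+J.apply([-.0035,.038,0]);print(t)
go(env.get_obs(),[*t[:2],.224],74.2)
```

```text
[ 0.57697889 -0.07588274  0.        ]
cm [-2.07  4.69 10.57] twist [-0.01 -0.04  1.26]
```

>>> servo_tool(plan=[{"xyz": [-1, 2.5, 0], "twist": [0, 0, 1.3], "jaw": 0.9}, {"xyz": [-2.1, 4.7, 0], "twist": [0, 0, 1.3], "jaw": 0.9}, {"xyz": [-2.1, 4.7, 2], "twist": [0, 0, 1.3], "jaw": 0.9}, {"xyz": [-2.1, 4.7, 4.5], "twist": [0, 0, 1.3], "jaw": 0.9}, {"xyz": [-2.1, 4.7, 7], "twist": [0, 0, 1.3], "jaw": 0.9}, {"xyz": [-2.1, 4.7, 7], "twist": [0, 0, 1.3], "jaw": 0.9}, {"xyz": [-2.1, 4.7, 7], "twist": [0, 0, 1.3], "jaw": 0.9}, {"xyz": [-2.1, 4.7, 7], "twist": [0, 0, 1.3], "jaw": 0.9}])

```text
time_s: 4.93
tool_pos: [0.5774, -0.078, 0.261]
tool_rot: [179.9, -0.0, 74.0]
force: [0.2, -0.4, -3.4]
grip_width: 0.0239
grasp_force: 30.0
```

Run:
```python
from h import *
from cell import env
o=env.get_obs();print(o["tool_pos"],o["tool_rot"],o["force"])
go(o,[.5770,-.0759,.224],74.2)
c=env.read_camera("scene");np.savez("s4.npz",**c);t=env.read_camera("top");np.savez("t4.npz",**t)
v=np.hstack([cv2.resize(t["img"][115:215,295:405,::-1],(396,360),interpolation=2),cv2.resize(c["img"][185:285,90:210,::-1],(400,360),interpolation=2)]);cv2.imwrite("pics/c4.png",v)
```

```text
[ 0.57735644 -0.07803673  0.26104489] [ 1.79898672e+02 -2.79680185e-02  7.40139494e+01] [ 0.21511021 -0.3649249  -3.38304465]
cm [ 0.19 -0.1   3.7 ] twist [ 0.1  -0.03 -0.19]
```

View pics/c4.png

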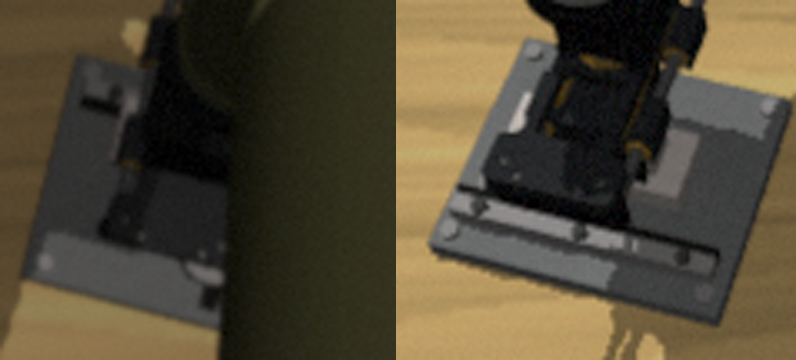

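Both crops show the foot above the bed, between fence and cam. The stop is visible at (520,110) in the right crop. I'll correct the 2 mm offset and lower it.

>>> servo_tool(plan=[{"xyz": [0.2, -0.1, 1.5], "twist": [0, 0, -0.2], "jaw": 0.9}, {"xyz": [0.2, -0.1, 2.8], "twist": [0, 0, -0.2], "jaw": 0.9}, {"xyz": [0.2, -0.1, 3.4], "twist": [0, 0, -0.2], "jaw": 0.9}, {"xyz": [0.2, -0.1, 3.7], "twist": [0, 0, -0.2], "jaw": 0.9}, {"xyz": [0.2, -0.1, 3.9], "twist": [0, 0, -0.2], "jaw": 0.9}, {"xyz": [0.2, -0.1, 4.0], "twist": [0, 0, -0.2], "jaw": 0.9}, {"xyz": [0.2, -0.1, 4.1], "twist": [0, 0, -0.2], "jaw": 0.9}])

```text
time_s: 5.62
tool_pos: [0.5765, -0.0766, 0.2192]
tool_rot: [180.0, -0.0, 74.1]
force: [0.3, 0.2, -3.7]
grip_width: 0.0238
grasp_force: 30.0
```

>>> servo_tool(plan=[{"xyz": [0, 0, 0.1], "twist": [0, 0, 0], "jaw": 0.9}, {"xyz": [0, 0, 0.2], "twist": [0, 0, 0], "jaw": 0.9}, {"xyz": [0, 0, 0.25], "twist": [0, 0, 0], "jaw": 0.9}, {"xyz": [0, 0, 0.3], "twist": [0, 0, 0], "jaw": 0.9}, {"xyz": [0, 0, 0.3], "twist": [0, 0, 0], "jaw": 0.9}])

```text
time_s: 6.03
tool_pos: [0.5764, -0.0765, 0.2168]
tool_rot: [180.0, -0.0, 74.2]
force: [-2.6, 0.7, 4.3]
grip_width: 0.0239
grasp_force: 30.0
```

>>> servo_tool(plan=[{"xyz": [-0.1, 0, -0.05], "twist": [0, 0, 0], "jaw": 0.9}, {"xyz": [-0.2, 0, -0.05], "twist": [0, 0, 0], "jaw": 0.9}, {"xyz": [-0.3, 0, -0.05], "twist": [0, 0, 0], "jaw": 0.9}, {"xyz": [-0.4, 0, -0.05], "twist": [0, 0, 0], "jaw": 0.9}, {"xyz": [-0.5, 0, -0.05], "twist": [0, 0, 0], "jaw": 0.9}])

```text
time_s: 6.45
tool_pos: [0.5754, -0.0806, 0.2168]
tool_rot: [179.9, -0.1, 74.2]
force: [1.0, 3.7, 2.4]
grip_width: 0.0237
grasp_force: 30.0
```

>>> servo_tool(plan=[{"xyz": [-0.05, 0, 0], "twist": [0, 0, 0], "jaw": 0.9}, {"xyz": [-0.1, 0, 0], "twist": [0, 0, 0], "jaw": 0.9}, {"xyz": [-0.15, 0, 0], "twist": [0, 0, 0], "jaw": 0.9}, {"xyz": [-0.2, 0, 0], "twist": [0, 0, 0], "jaw": 0.9}])

```text
time_s: 6.78
tool_pos: [0.5747, -0.0828, 0.2167]
tool_rot: [179.9, -0.1, 74.2]
force: [1.5, 4.8, 3.9]
grip_width: 0.0238
grasp_force: 30.0
```

>>> servo_tool(plan=[{"xyz": [-0.05, 0, 0], "twist": [0, 0, 0], "jaw": 0.9}, {"xyz": [-0.1, 0, 0], "twist": [0, 0, 0], "jaw": 0.9}, {"xyz": [-0.1, 0, 0], "twist": [0, 0, 0], "jaw": 0.9}])

```text
time_s: 7.03
tool_pos: [0.5744, -0.0838, 0.2167]
tool_rot: [179.9, -0.0, 74.2]
force: [1.7, 5.2, 4.4]
grip_width: 0.0237
grasp_force: 30.0
```

>>> servo_tool(plan=[{"xyz": [-0.05, 0, 0], "twist": [0, 0, 0], "jaw": 0.9}, {"xyz": [-0.1, 0, 0], "twist": [0, 0, 0], "jaw": 0.9}, {"xyz": [-0.1, 0, 0], "twist": [0, 0, 0], "jaw": 0.9}])

```text
time_s: 7.28
tool_pos: [0.5742, -0.0846, 0.2167]
tool_rot: [179.9, -0.1, 74.2]
force: [1.7, 5.5, 5.2]
grip_width: 0.0236
grasp_force: 30.0
```

>>> servo_tool(plan=[{"xyz": [-0.05, 0, -0.03], "twist": [0, 0, 0], "jaw": 0.9}, {"xyz": [-0.1, 0, -0.03], "twist": [0, 0, 0], "jaw": 0.9}, {"xyz": [-0.15, 0, -0.03], "twist": [0, 0, 0], "jaw": 0.9}, {"xyz": [-0.15, 0, -0.03], "twist": [0, 0, 0], "jaw": 0.9}])

```text
time_s: 7.62
tool_pos: [0.5739, -0.0849, 0.2167]
tool_rot: [180.0, -0.1, 74.2]
force: [2.6, 7.9, 2.8]
grip_width: 0.0233
grasp_force: 30.0
```

>>> servo_tool(plan=[{"xyz": [-0.05, 0, -0.0], "twist": [0, 0, 0], "jaw": 0.9}, {"xyz": [-0.1, 0, -0.0], "twist": [0, 0, 0], "jaw": 0.9}, {"xyz": [-0.1, 0, -0.0], "twist": [0, 0, 0], "jaw": 0.9}])

```text
time_s: 7.87
tool_pos: [0.5739, -0.0851, 0.2168]
tool_rot: [180.0, -0.2, 74.3]
force: [2.6, 9.8, 3.4]
grip_width: 0.0238
grasp_force: 30.0
```

>>> servo_tool(plan=[{"xyz": [0, 0.07, 0], "twist": [0, 0, 0], "jaw": 0.9}, {"xyz": [0, 0.14, 0], "twist": [0, 0, 0], "jaw": 0.9}, {"xyz": [0, 0.2, 0], "twist": [0, 0, 0], "jaw": 0.9}, {"xyz": [0, 0.2, 0], "twist": [0, 0, 0], "jaw": 0.9}])

```text
time_s: 8.2
tool_pos: [0.5747, -0.0853, 0.2168]
tool_rot: [-179.8, -0.2, 74.3]
force: [-2.5, 10.8, 8.7]
grip_width: 0.0241
grasp_force: 30.0
```

>>> servo_tool(plan=[{"xyz": [0, 0.05, 0], "twist": [0, 0, 0], "jaw": 0.9}, {"xyz": [0, 0.1, 0], "twist": [0, 0, 0], "jaw": 0.9}, {"xyz": [0, 0.1, 0], "twist": [0, 0, 0], "jaw": 0.9}])

```text
time_s: 8.45
tool_pos: [0.5751, -0.0855, 0.2168]
tool_rot: [-179.7, -0.2, 74.3]
force: [-5.1, 11.4, 10.3]
grip_width: 0.0239
grasp_force: 30.0
```

>>> servo_tool(plan=[{"xyz": [0, 0.05, 0], "twist": [0, 0, 0], "jaw": 0.9}, {"xyz": [0, 0.1, 0], "twist": [0, 0, 0], "jaw": 0.9}, {"xyz": [0, 0.1, 0], "twist": [0, 0, 0], "jaw": 0.9}])

```text
time_s: 8.7
tool_pos: [0.5755, -0.0856, 0.2168]
tool_rot: [-179.6, -0.2, 74.3]
force: [-7.4, 12.0, 14.0]
grip_width: 0.0237
grasp_force: 30.0
```

>>> servo_tool(plan=[{"xyz": [0.05, 0, -0.1], "twist": [0, 0, 0], "jaw": 0.9}, {"xyz": [0.1, 0, -0.15], "twist": [0, 0, 0], "jaw": 0.9}, {"xyz": [0.1, 0, -0.15], "twist": [0, 0, 0], "jaw": 0.9}])

```text
time_s: 8.95
tool_pos: [0.5758, -0.0853, 0.2169]
tool_rot: [-179.6, -0.1, 74.2]
force: [-2.3, 9.2, 2.7]
grip_width: 0.0239
grasp_force: 30.0
```

>>> servo_tool(plan=[{"xyz": [0, 0.05, 0], "twist": [0, 0, 0], "jaw": 0.9}, {"xyz": [0, 0.1, 0], "twist": [0, 0, 0], "jaw": 0.9}, {"xyz": [0, 0.1, 0], "twist": [0, 0, 0], "jaw": 0.9}])

```text
time_s: 9.2
tool_pos: [0.5762, -0.0855, 0.2169]
tool_rot: [-179.5, -0.2, 74.2]
force: [-5.5, 9.1, 6.8]
grip_width: 0.0237
grasp_force: 30.0
```

>>> servo_tool(plan=[{"xyz": [0.2, -0.1, -0.1], "twist": [0, 0, 0], "jaw": 0.9}, {"xyz": [0.4, -0.2, -0.15], "twist": [0, 0, 0], "jaw": 0.9}, {"xyz": [0.5, -0.2, -0.2], "twist": [0, 0, 0], "jaw": 0.9}, {"xyz": [0.5, -0.2, -0.2], "twist": [0, 0, 0], "jaw": 0.9}])

```text
time_s: 9.53
tool_pos: [0.5769, -0.0835, 0.2192]
tool_rot: [-179.9, 0.1, 74.1]
force: [0.6, -0.4, -4.5]
grip_width: 0.024
grasp_force: 30.0
```

>>> servo_tool(plan=[{"xyz": [0, 0.05, 0], "twist": [0, 0, 0], "jaw": 0.9}, {"xyz": [0, 0.1, 0], "twist": [0, 0, 0], "jaw": 0.9}, {"xyz": [0, 0.1, 0], "twist": [0, 0, 0], "jaw": 0.9}])

```text
time_s: 9.78
tool_pos: [0.5785, -0.0834, 0.2199]
tool_rot: [-180.0, 0.0, 74.1]
force: [1.0, -0.1, -4.2]
grip_width: 0.0238
grasp_force: 30.0
```

>>> servo_tool(plan=[{"xyz": [0, 0.05, 0.1], "twist": [0, 0, 0], "jaw": 0.9}, {"xyz": [0, 0.1, 0.1], "twist": [0, 0, 0], "jaw": 0.9}, {"xyz": [0, 0.1, 0.1], "twist": [0, 0, 0], "jaw": 0.9}])

```text
time_s: 10.03
tool_pos: [0.579, -0.0832, 0.2187]
tool_rot: [-179.9, 0.0, 74.1]
force: [-2.9, 0.0, -3.7]
grip_width: 0.024
grasp_force: 30.0
```

>>> servo_tool(plan=[{"xyz": [0, 0.05, 0], "twist": [0, 0, 0], "jaw": 0.9}, {"xyz": [0, 0.1, 0], "twist": [0, 0, 0], "jaw": 0.9}, {"xyz": [0, 0.1, 0], "twist": [0, 0, 0], "jaw": 0.9}])

```text
time_s: 10.28
tool_pos: [0.5795, -0.0833, 0.2186]
tool_rot: [-179.8, 0.0, 74.2]
force: [-4.6, -0.3, -1.7]
grip_width: 0.0237
grasp_force: 30.0
```

>>> servo_tool(plan=[{"xyz": [0, 0.05, 0], "twist": [0, 0, 0], "jaw": 0.9}, {"xyz": [0, 0.1, 0], "twist": [0, 0, 0], "jaw": 0.9}, {"xyz": [0, 0.1, 0], "twist": [0, 0, 0], "jaw": 0.9}])

```text
time_s: 10.53
tool_pos: [0.5799, -0.0834, 0.2184]
tool_rot: [-179.7, 0.0, 74.2]
force: [-7.1, 0.7, -0.9]
grip_width: 0.0238
grasp_force: 30.0
```

>>> servo_tool(plan=[{"xyz": [0, -0.1, 0], "twist": [0, 0, 0], "jaw": 0.9}, {"xyz": [0, -0.22, 0.1], "twist": [0, 0, 0], "jaw": 0.9}, {"xyz": [0, -0.22, 0.2], "twist": [0, 0, 0], "jaw": 0.9}, {"xyz": [0, -0.22, 0.25], "twist": [0, 0, 0], "jaw": 0.9}])

```text
time_s: 10.87
tool_pos: [0.5791, -0.0828, 0.2168]
tool_rot: [-179.9, -0.0, 74.2]
force: [-5.7, 1.4, 3.6]
grip_width: 0.0239
grasp_force: 30.0
```

>>> servo_tool(plan=[{"xyz": [-0.05, 0, 0], "twist": [0, 0, 0], "jaw": 0.9}, {"xyz": [-0.1, 0, 0], "twist": [0, 0, 0], "jaw": 0.9}, {"xyz": [-0.15, 0, 0], "twist": [0, 0, 0], "jaw": 0.9}, {"xyz": [-0.2, 0, 0], "twist": [0, 0, 0], "jaw": 0.9}])

```text
time_s: 11.2
tool_pos: [0.5789, -0.0833, 0.2168]
tool_rot: [-179.9, -0.1, 74.2]
force: [-4.2, 5.8, -0.5]
grip_width: 0.0238
grasp_force: 30.0
```

>>> servo_tool(plan=[{"xyz": [-0.1, 0, 0], "twist": [0, 0, 0], "jaw": 0.9}, {"xyz": [-0.15, 0, 0], "twist": [0, 0, 0], "jaw": 0.9}, {"xyz": [-0.2, 0, 0], "twist": [0, 0, 0], "jaw": 0.9}])

```text
time_s: 11.45
tool_pos: [0.5787, -0.084, 0.2169]
tool_rot: [-179.9, -0.2, 74.3]
force: [-4.0, 6.7, -0.1]
grip_width: 0.0236
grasp_force: 30.0
```

>>> servo_tool(plan=[{"xyz": [-0.1, 0, 0], "twist": [0, 0, 0], "jaw": 0.9}, {"xyz": [-0.2, 0, 0], "twist": [0, 0, 0], "jaw": 0.9}, {"xyz": [-0.2, 0, 0], "twist": [0, 0, 0], "jaw": 0.9}])

```text
time_s: 11.7
tool_pos: [0.5781, -0.0861, 0.2169]
tool_rot: [-179.9, -0.2, 74.3]
force: [-4.0, 6.6, 0.4]
grip_width: 0.0237
grasp_force: 30.0
```

>>> servo_tool(plan=[{"xyz": [-0.05, 0, 0], "twist": [0, 0, 0], "jaw": 0.9}, {"xyz": [-0.1, 0, 0], "twist": [0, 0, 0], "jaw": 0.9}, {"xyz": [-0.1, 0, 0], "twist": [0, 0, 0], "jaw": 0.9}])

```text
time_s: 11.95
tool_pos: [0.578, -0.0865, 0.2169]
tool_rot: [-180.0, -0.3, 74.3]
force: [-3.7, 8.1, -0.4]
grip_width: 0.0241
grasp_force: 30.0
```

>>> servo_tool(plan=[{"xyz": [-0.05, 0, 0], "twist": [0, 0, 0], "jaw": 0.9}, {"xyz": [-0.1, 0, 0], "twist": [0, 0, 0], "jaw": 0.9}, {"xyz": [-0.1, 0, 0], "twist": [0, 0, 0], "jaw": 0.9}])

```text
time_s: 12.2
tool_pos: [0.578, -0.0867, 0.217]
tool_rot: [-180.0, -0.3, 74.3]
force: [-3.3, 8.2, 0.3]
grip_width: 0.0237
grasp_force: 30.0
```

>>> servo_tool(plan=[{"xyz": [-0.1, 0, 0], "twist": [0, 0, 0], "jaw": 0.9}, {"xyz": [-0.15, 0, 0], "twist": [0, 0, 0], "jaw": 0.9}, {"xyz": [-0.15, 0, 0], "twist": [0, 0, 0], "jaw": 0.9}])

```text
time_s: 12.45
tool_pos: [0.5779, -0.087, 0.217]
tool_rot: [-180.0, -0.4, 74.4]
force: [-2.4, 10.4, -0.3]
grip_width: 0.0238
grasp_force: 30.0
```

>>> servo_tool(plan=[{"xyz": [0, 0, 0], "twist": [0, 0, 0], "jaw": 0.9}, {"xyz": [0, 0, 0], "twist": [0, 0, 0], "jaw": 0.9}])

```text
time_s: 12.62
tool_pos: [0.5779, -0.0869, 0.217]
tool_rot: [-180.0, -0.4, 74.4]
force: [-2.8, 11.2, 0.9]
grip_width: 0.024
grasp_force: 30.0
```

>>> servo_tool(plan=[{"xyz": [0.15, 0, 0], "twist": [0, 0, 0], "jaw": 0.9}, {"xyz": [0.25, 0, 0], "twist": [0, 0, 0], "jaw": 0.9}, {"xyz": [0.25, 0, 0], "twist": [0, 0, 0], "jaw": 0.35}, {"xyz": [0.25, 0, 0], "twist": [0, 0, 0], "jaw": 0.35}, {"xyz": [0.25, 0, 0], "twist": [0, 0, 0], "jaw": 0.35}, {"xyz": [0.25, 0, 0], "twist": [0, 0, 0], "jaw": 0.35}, {"xyz": [0.25, 0, 0], "twist": [0, 0, 0], "jaw": 0.35}])

```text
time_s: 13.2
tool_pos: [0.5779, -0.0904, 0.2172]
tool_rot: [179.9, -0.0, 74.1]
force: [0.0, -0.6, -0.1]
grip_width: 0.0492
grasp_force: 0.0
```

Run:
```python
from h import *
from cell import env
o=env.get_obs();print(o["tool_pos"],o["tool_rot"],o["force"],o["wrist_torque"],o["grip_width"],o["qpos"])
J=Ro.from_euler("z",-15.8,degrees=True);s=np.array([.570,-.1134,.015])
t=s+J.apply([-.044,-.025,.041+.164]);print(t)
go(o,[*t[:2],.32],74.2); go(o,t,74.2)
```

```text
[ 0.5779424  -0.09041719  0.21719643] [ 1.79868908e+02 -2.50969370e-04  7.41025450e+01] [ 0.00645332 -0.55246502 -0.09082458] [-0.03942518  0.04604529  0.05223422] 0.04919572643362839 [-19.59390409  21.80202382  30.81562    105.10814736 -13.17016845
  56.50600748   0.82014821]
[ 0.5208554  -0.12547512  0.22      ]
cm [ -4.94  -4.51 -10.29] twist [ 0.13 -0.   -0.1 ]
cm [-4.94 -4.53 -0.29] twist [ 0.13 -0.   -0.1 ]
```

>>> servo_tool(plan=[{"xyz": [0, 0, -2], "twist": [0, 0, 0], "jaw": 0.35}, {"xyz": [0, 0, -5], "twist": [0, 0, 0], "jaw": 0.35}, {"xyz": [0, 0, -9], "twist": [0, 0, 0], "jaw": 0.3}, {"xyz": [4, -2, -12], "twist": [0, 0, 0], "jaw": 0.5}, {"xyz": [8, -4, -14], "twist": [0, 0, 0], "jaw": 0.5}, {"xyz": [8, -4, -14], "twist": [0, 0, 0], "jaw": 0.5}, {"xyz": [8, -4, -14], "twist": [0, 0, 0], "jaw": 0.5}, {"xyz": [8, -4, -14], "twist": [0, 0, 0], "jaw": 0.5}])

```text
time_s: 13.87
tool_pos: [0.561, -0.001, 0.3574]
tool_rot: [179.9, -0.1, 74.3]
force: [0.0, -0.4, 0.6]
grip_width: 0.0447
grasp_force: 0.0
```

Run:
```python
from h import *
from cell import env
o=env.get_obs();print(o["tool_pos"],o["tool_rot"])
w=env.read_camera("wrist");np.savez("w5.npz",**w);c=env.read_camera("scene");np.savez("s5.npz",**c)
cv2.imwrite("pics/c5.png",np.hstack([cv2.resize(w["img"][100:384,140:400,::-1],(412,450),interpolation=2),cv2.resize(c["img"][185:285,95:180,::-1],(380,450),interpolation=2)]))
```

```text
[ 0.56098524 -0.00098979  0.35742279] [ 1.79878488e+02 -5.41783288e-02  7.42884079e+01]
```

View pics/c5.png

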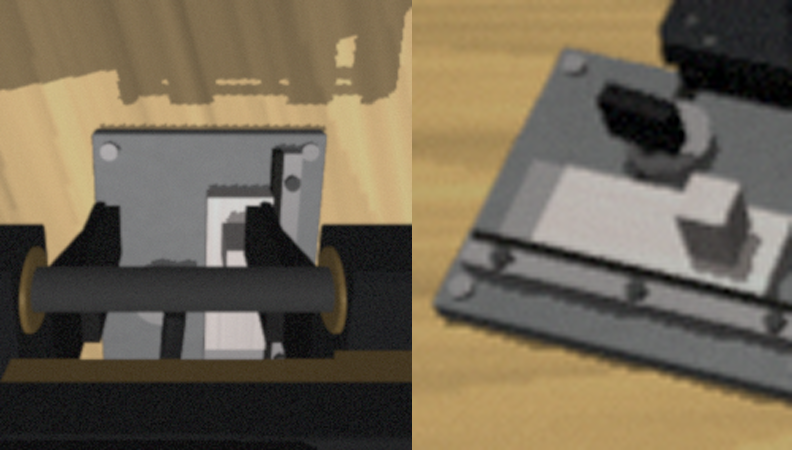

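Both crops show the plate lying along the fence and butting the lighter stop block; the knob bar is near (640,118) in the right crop, roughly along jig y.

Run:
```python
from h import *
J=Ro.from_euler("z",-15.8,degrees=True);s=np.array([.570,-.1134,.015])
for f,b in(("top0.npz",(345,165,385,195)),("scene0.npz",(130,198,162,225)),("s5.npz",(130,198,162,225))):
    c=load(f);g=cv2.cvtColor(c["img"],cv2.COLOR_RGB2GRAY);x0,y0,x1,y1=b
    th=26;m=np.zeros_like(g);m[y0:y1,x0:x1]=(g[y0:y1,x0:x1]<th)
    n,l,st,ce=cv2.connectedComponentsWithStats(m);k=1+np.argmax(st[1:,4]);print(f,st[k],ce[k])
    # expected silhouette of bar at nominal position, centroid of projected hull
    def cen(p,a):
        A=Ro.from_euler("z",-15.8-a,degrees=True)
        B=np.array([[i*.007,j*.02,z] for i in(-1,1) for j in(-1,1) for z in(.035,.069)]);B[:,:2]=A.apply(np.c_[B[:,:2],np.zeros(8)])[:,:2]+p
        h=cv2.convexHull(proj(c,B).astype(np.float32));M=cv2.moments(h);return np.array([M["m10"],M["m01"]])/M["m00"],cv2.boundingRect(h)
    p=(s+J.apply([-.044,-.025,0]))[:2]
    e,r=cen(p,0);print(" expected",e,r)
    d=(ray(c,ce[k],.052)-ray(c,e,.052))[0];print(" shift world mm",1e3*d[:2]," jig",1e3*J.inv().apply(d)[:2])
```

```text
top0.npz [351 165  19  21 167] [359.75449102 177.51497006]
 expected [360.05318995 179.48084811] (349, 173, 22, 13)
 shift world mm [4.65240333 0.44443972]  jig [4.35561404 1.69440542]
scene0.npz [137 204  19  15 175] [146.29714286 211.61142857]
 expected [145.78382804 211.66100893] (134, 203, 23, 18)
 shift world mm [-0.10387957  1.11963053]  jig [-0.40480807  1.04904429]
s5.npz [137 205  19  14 144] [146.59027778 212.45138889]
 expected [145.78382804 211.66100893] (134, 203, 23, 18)
 shift world mm [2.14918734 2.01626518]  jig [1.51899754 2.5252679 ]
```

Run:
```python
from h import *
from cell import env
o=env.get_obs();go(o,[.5211,-.125,.30],74.2)
```

```text
cm [-12.78  -0.46   5.63] twist [ 0.01  0.06 -0.15]
```

>>> servo_tool(plan=[{"xyz": [-4, -0.2, 0], "twist": [0, 0, 0], "jaw": 0.5}, {"xyz": [-8, -0.4, 2], "twist": [0, 0, 0], "jaw": 0.5}, {"xyz": [-11, -0.5, 4], "twist": [0, 0, 0], "jaw": 0.5}, {"xyz": [-12.8, -0.5, 5.6], "twist": [0, 0, 0], "jaw": 0.5}, {"xyz": [-12.8, -0.5, 5.6], "twist": [0, 0, 0], "jaw": 0.5}, {"xyz": [-12.8, -0.5, 5.6], "twist": [0, 0, 0], "jaw": 0.5}, {"xyz": [-12.8, -0.5, 5.6], "twist": [0, 0, 0], "jaw": 0.5}])

```text
time_s: 14.55
tool_pos: [0.5212, -0.124, 0.3005]
tool_rot: [180.0, -0.0, 74.1]
force: [1.0, 0.5, 0.3]
grip_width: 0.0435
grasp_force: 0.0
```

Run:
```python
from h import *
from cell import env
o=env.get_obs();print(o["tool_pos"],o["tool_rot"],o["grip_width"],o["qpos"]);go(o,[.5211,-.125,.220],74.2)
```

```text
[ 0.52123599 -0.12398917  0.300522  ] [ 1.79998455e+02 -1.98398870e-03  7.40711513e+01] 0.04347819979161354 [-21.28180207   9.87853935  35.02794378 107.95457928  -6.28859326
  64.06437592   0.17525615]
cm [-0.1   0.01  8.05] twist [ 0.   -0.   -0.13]
```

>>> servo_tool(plan=[{"xyz": [-0.1, 0, 2], "twist": [0, 0, 0], "jaw": 0.5}, {"xyz": [-0.1, 0, 4.5], "twist": [0, 0, 0], "jaw": 0.5}, {"xyz": [-0.1, 0, 6.5], "twist": [0, 0, 0], "jaw": 0.5}, {"xyz": [-0.1, 0, 8], "twist": [0, 0, 0], "jaw": 0.5}, {"xyz": [-0.1, 0, 8], "twist": [0, 0, 0], "jaw": 0.5}, {"xyz": [-0.1, 0, 8], "twist": [0, 0, 0], "jaw": 0.5}, {"xyz": [-0.1, 0, 8], "twist": [0, 0, 0], "jaw": 0.6}], newtons=25)

```text
time_s: 15.13
tool_pos: [0.5218, -0.1242, 0.2219]
tool_rot: [179.9, -0.0, 74.2]
force: [1.2, -0.0, -0.4]
grip_width: 0.0413
grasp_force: 0.0
```

>>> servo_tool(plan=[{"xyz": [0, 0, 0], "twist": [0, 0, 0], "jaw": 1}, {"xyz": [0, 0, 0], "twist": [0, 0, 0], "jaw": 1}, {"xyz": [0, 0, 0], "twist": [0, 0, 0], "jaw": 1}, {"xyz": [0, 0, 0], "twist": [0, 0, 0], "jaw": 1}, {"xyz": [0, 0, 0], "twist": [0, 0, 0], "jaw": 1}, {"xyz": [0, 0, 0], "twist": [0, 0, 0], "jaw": 1}, {"xyz": [0, 0, 0], "twist": [0, 0, 0], "jaw": 1}])

```text
time_s: 15.72
tool_pos: [0.5204, -0.1246, 0.221]
tool_rot: [-179.9, -0.0, 74.1]
force: [-3.0, 0.6, 5.7]
grip_width: 0.0133
grasp_force: 24.9
```

```bash
cat > st.py <<'E'
from h import *
from cell import env
o=env.get_obs()
for k in("time_s","tool_pos","tool_rot","force","wrist_torque","grip_width","grasp_force"):print(k,np.round(o[k],4))
E
python3 st.py
```

```text
time_s 15.7167
tool_pos [ 0.5204 -0.1246  0.221 ]
tool_rot [-1.799373e+02 -2.660000e-02  7.414190e+01]
force [-3.03    0.6091  5.7284]
wrist_torque [0.1296 0.8416 0.0361]
grip_width 0.0133
grasp_force 24.9171
```

>>> servo_tool(plan=[{"xyz": [0, 0, 0], "twist": [0, 0, 4], "jaw": 1}, {"xyz": [0, 0, 0], "twist": [0, 0, 8], "jaw": 1}, {"xyz": [0, 0, 0], "twist": [0, 0, 12], "jaw": 1}, {"xyz": [0, 0, 0], "twist": [0, 0, 16], "jaw": 1}, {"xyz": [0, 0, 0], "twist": [0, 0, 20], "jaw": 1}, {"xyz": [0, 0, 0], "twist": [0, 0, 24], "jaw": 1}, {"xyz": [0, 0, 0], "twist": [0, 0, 28], "jaw": 1}, {"xyz": [0, 0, 0], "twist": [0, 0, 30], "jaw": 1}, {"xyz": [0, 0, 0], "twist": [0, 0, 30], "jaw": 1}])

```text
time_s: 16.47
tool_pos: [0.5206, -0.1247, 0.221]
tool_rot: [-180.0, 0.0, 44.1]
force: [-2.6, 0.4, 5.0]
grip_width: 0.0139
grasp_force: 24.9
```

```bash
python3 st.py
```

```text
time_s 16.4667
tool_pos [ 0.5206 -0.1247  0.221 ]
tool_rot [-1.799638e+02  5.200000e-03  4.405120e+01]
force [-2.5837  0.4223  4.9942]
wrist_torque [ 0.0248  0.7164 -0.0513]
grip_width 0.0139
grasp_force 24.911
```

>>> servo_tool(plan=[{"xyz": [0, 0, 0], "twist": [0, 0, 4], "jaw": 1}, {"xyz": [0, 0, 0], "twist": [0, 0, 8], "jaw": 1}, {"xyz": [0, 0, 0], "twist": [0, 0, 10], "jaw": 1}, {"xyz": [0, 0, 0], "twist": [0, 0, 10], "jaw": 1}])

```text
time_s: 16.8
tool_pos: [0.5206, -0.1248, 0.221]
tool_rot: [-180.0, 0.0, 34.0]
force: [-2.6, 0.1, 5.6]
grip_width: 0.0137
grasp_force: 24.9
```

```bash
python3 st.py
```

```text
time_s 16.8
tool_pos [ 0.5206 -0.1248  0.221 ]
tool_rot [-1.799778e+02  4.200000e-03  3.404710e+01]
force [-2.5659  0.1462  5.6221]
wrist_torque [ 5.000e-04  7.217e-01 -8.920e-02]
grip_width 0.0137
grasp_force 24.9114
```

>>> servo_tool(plan=[{"xyz": [0, 0, 0], "twist": [0, 0, 3], "jaw": 1}, {"xyz": [0, 0, 0], "twist": [0, 0, 5], "jaw": 1}, {"xyz": [0, 0, 0], "twist": [0, 0, 5], "jaw": 1}])

```text
time_s: 17.05
tool_pos: [0.5206, -0.1248, 0.221]
tool_rot: [-180.0, 0.0, 29.1]
force: [-2.8, 0.2, 4.9]
grip_width: 0.0137
grasp_force: 24.9
```

```bash
python3 st.py; python3 -c "
from cell import env;print(env.get_obs()['effort'])"
```

```text
time_s 17.05
tool_pos [ 0.5206 -0.1248  0.221 ]
tool_rot [-1.799811e+02  3.300000e-03  2.905050e+01]
force [-2.8318  0.2183  4.9061]
wrist_torque [ 0.0221  0.6701 -0.0553]
grip_width 0.0137
grasp_force 24.9112
[ -0.35226957 -32.10818768   5.50289199 -25.19567907  -0.24774453
  -0.89372668  -0.25043735]
```

```bash
sed -i 's/"grip_width","grasp_force"/"effort"/' st.py
```

>>> servo_tool(plan=[{"xyz": [0, 0, 0], "twist": [0, 0, 2], "jaw": 1}, {"xyz": [0, 0, 0], "twist": [0, 0, 4], "jaw": 1}, {"xyz": [0, 0, 0], "twist": [0, 0, 4], "jaw": 1}])

```text
time_s: 17.3
tool_pos: [0.5206, -0.1248, 0.221]
tool_rot: [-180.0, 0.0, 25.1]
force: [-2.6, 0.1, 5.5]
grip_width: 0.014
grasp_force: 24.9
```

```bash
python3 st.py
```

```text
time_s 17.3
tool_pos [ 0.5206 -0.1248  0.221 ]
tool_rot [-1.799844e+02  7.300000e-03  2.505460e+01]
force [-2.6468  0.109   5.4917]
wrist_torque [ 0.0075  0.6701 -0.0925]
effort [ -0.3662 -31.9564   5.5886 -25.1515  -0.2691  -0.889   -0.2401]
```

>>> servo_tool(plan=[{"xyz": [0, 0, 0], "twist": [0, 0, 2], "jaw": 1}, {"xyz": [0, 0, 0], "twist": [0, 0, 4], "jaw": 1}, {"xyz": [0, 0, 0], "twist": [0, 0, 4], "jaw": 1}])

```text
time_s: 17.55
tool_pos: [0.5206, -0.1249, 0.221]
tool_rot: [-180.0, 0.0, 21.1]
force: [-3.3, -1.1, 5.2]
grip_width: 0.0137
grasp_force: 24.9
```

```bash
python3 st.py
```

```text
time_s 17.55
tool_pos [ 0.5206 -0.1249  0.221 ]
tool_rot [-1.799873e+02  6.000000e-03  2.105380e+01]
force [-3.3332 -1.1054  5.2426]
wrist_torque [-0.0054  0.7148 -0.0609]
effort [ -0.3932 -31.8308   5.6896 -25.1221  -0.285   -0.8703  -0.2385]
```

>>> servo_tool(plan=[{"xyz": [0, 0, 0], "twist": [0, 0, 2], "jaw": 1}, {"xyz": [0, 0, 0], "twist": [0, 0, 2], "jaw": 1}])

```text
time_s: 17.72
tool_pos: [0.5207, -0.1249, 0.221]
tool_rot: [-180.0, 0.0, 19.1]
force: [-2.5, -0.0, 3.9]
grip_width: 0.0134
grasp_force: 24.9
```

```bash
python3 st.py
```

```text
time_s 17.7167
tool_pos [ 0.5207 -0.1249  0.221 ]
tool_rot [-1.799898e+02  2.000000e-03  1.905990e+01]
force [-2.5212 -0.0278  3.8914]
wrist_torque [-0.0109  0.6952 -0.0493]
effort [ -0.3779 -31.7436   5.7431 -25.0749  -0.3033  -0.8673  -0.2275]
```

>>> servo_tool(plan=[{"xyz": [0, 0, 0], "twist": [0, 0, 2], "jaw": 1}, {"xyz": [0, 0, 0], "twist": [0, 0, 2], "jaw": 1}])

```text
time_s: 17.88
tool_pos: [0.5207, -0.1249, 0.221]
tool_rot: [-180.0, 0.0, 17.1]
force: [-2.3, -0.6, 5.7]
grip_width: 0.0138
grasp_force: 24.9
```

```bash
python3 st.py
```

```text
time_s 17.8833
tool_pos [ 0.5207 -0.1249  0.221 ]
tool_rot [-1.799903e+02  3.200000e-03  1.706180e+01]
force [-2.3449 -0.5724  5.7298]
wrist_torque [-0.0262  0.7122 -0.0268]
effort [ -0.3896 -31.6791   5.7948 -25.0605  -0.3105  -0.8588  -0.2274]
```

>>> servo_tool(plan=[{"xyz": [0, 0, 0], "twist": [0, 0, 2], "jaw": 1}, {"xyz": [0, 0, 0], "twist": [0, 0, 2], "jaw": 1}])

```text
time_s: 18.05
tool_pos: [0.5207, -0.1249, 0.221]
tool_rot: [-180.0, 0.0, 15.1]
force: [-2.9, -0.3, 4.7]
grip_width: 0.0137
grasp_force: 24.9
```

```bash
python3 st.py | tail -4
```

```text
tool_rot [-1.799915e+02  3.200000e-03  1.506290e+01]
force [-2.8954 -0.2803  4.7338]
wrist_torque [-0.023   0.7108 -0.024 ]
effort [ -0.404  -31.6156   5.8474 -25.0461  -0.3188  -0.8503  -0.2271]
```

>>> servo_tool(plan=[{"xyz": [0, 0, 0], "twist": [0, 0, 2], "jaw": 1}, {"xyz": [0, 0, 0], "twist": [0, 0, 2], "jaw": 1}])

```text
time_s: 18.22
tool_pos: [0.5207, -0.1249, 0.221]
tool_rot: [-180.0, 0.0, 13.1]
force: [-2.5, -0.3, 5.0]
grip_width: 0.0138
grasp_force: 24.9
```

```bash
python3 st.py | tail -4
```

```text
tool_rot [-1.799938e+02  1.200000e-03  1.306280e+01]
force [-2.4748 -0.2565  4.9563]
wrist_torque [-0.0629  0.6604 -0.0199]
effort [ -0.4285 -31.5122   5.881  -25.0125  -0.3352  -0.858   -0.227 ]
```

>>> servo_tool(plan=[{"xyz": [0, 0, 0], "twist": [0, 0, 2], "jaw": 1}, {"xyz": [0, 0, 0], "twist": [0, 0, 2], "jaw": 1}])

```text
time_s: 18.38
tool_pos: [0.5207, -0.1249, 0.221]
tool_rot: [-180.0, 0.0, 11.1]
force: [-2.7, -1.3, 5.2]
grip_width: 0.0139
grasp_force: 24.9
```

```bash
python3 st.py | tail -4
```

```text
tool_rot [-1.799957e+02  7.000000e-04  1.105730e+01]
force [-2.7427 -1.2746  5.1564]
wrist_torque [-0.0282  0.7108 -0.0528]
effort [ -0.446  -31.4452   5.9343 -24.9982  -0.3441  -0.8509  -0.2266]
```

>>> servo_tool(plan=[{"xyz": [0, 0, 0], "twist": [0, 0, 1.5], "jaw": 1}, {"xyz": [0, 0, 0], "twist": [0, 0, 1.5], "jaw": 1}])

```text
time_s: 18.55
tool_pos: [0.5206, -0.1249, 0.221]
tool_rot: [-180.0, 0.0, 9.6]
force: [-2.4, -0.4, 4.5]
grip_width: 0.0141
grasp_force: 24.9
```

```bash
python3 st.py | tail -4
```

```text
tool_rot [-1.799959e+02  3.200000e-03  9.580500e+00]
force [-2.4471 -0.4027  4.461 ]
wrist_torque [-0.0393  0.672   0.023 ]
effort [ -0.4343 -31.3898   5.9792 -24.977   -0.3601  -0.8466  -0.1853]
```

>>> servo_tool(plan=[{"xyz": [0, 0, 0], "twist": [0, 0, 1], "jaw": 1}, {"xyz": [0, 0, 0], "twist": [0, 0, 1], "jaw": 1}])

```text
time_s: 18.72
tool_pos: [0.5206, -0.1249, 0.221]
tool_rot: [-180.0, 0.0, 8.6]
force: [-2.4, 0.3, 5.1]
grip_width: 0.0139
grasp_force: 24.9
```

```bash
python3 st.py | tail -4
```

```text
tool_rot [-1.799984e+02  4.800000e-03  8.612500e+00]
force [-2.3836  0.2774  5.074 ]
wrist_torque [-0.0225  0.6956  0.0462]
effort [ -0.3689 -31.3489   6.0506 -24.956   -0.4041  -0.8523  -0.1904]
```

>>> servo_tool(plan=[{"xyz": [0, 0, 0], "twist": [0, 0, 1], "jaw": 1}, {"xyz": [0, 0, 0], "twist": [0, 0, 1], "jaw": 1}])

```text
time_s: 18.88
tool_pos: [0.5207, -0.1249, 0.221]
tool_rot: [180.0, 0.0, 7.6]
force: [-3.2, 0.2, 4.9]
grip_width: 0.0137
grasp_force: 25.0
```

```bash
python3 st.py | tail -4
```

```text
tool_rot [1.799977e+02 1.160000e-02 7.635900e+00]
force [-3.2079  0.156   4.9101]
wrist_torque [-0.0544  0.6721  0.1883]
effort [ -0.2717 -31.2983   6.1653 -24.9396  -0.4872  -0.871   -0.3059]
```

>>> servo_tool(plan=[{"xyz": [0, 0, 0], "twist": [0, 0, 1], "jaw": 1}, {"xyz": [0, 0, 0], "twist": [0, 0, 1], "jaw": 1}])

```text
time_s: 19.05
tool_pos: [0.5207, -0.1249, 0.221]
tool_rot: [180.0, 0.0, 6.7]
force: [-2.2, -0.7, 5.4]
grip_width: 0.014
grasp_force: 25.0
```

```bash
python3 st.py | tail -4
```

```text
tool_rot [1.799903e+02 1.130000e-02 6.662600e+00]
force [-2.1553 -0.6719  5.3659]
wrist_torque [-0.0641  0.7584  0.2256]
effort [ -0.1877 -31.2803   6.2788 -24.9115  -0.5554  -0.8656  -0.4039]
```

>>> servo_tool(plan=[{"xyz": [0, 0, 0], "twist": [0, 0, 0], "jaw": 1}])

```text
time_s: 19.13
tool_pos: [0.5207, -0.1249, 0.221]
tool_rot: [180.0, 0.0, 6.7]
force: [-2.7, -0.4, 5.4]
grip_width: 0.0139
grasp_force: 25.0
```

```bash
python3 st.py | tail -4
```

```text
tool_rot [1.799901e+02 1.040000e-02 6.688600e+00]
force [-2.7155 -0.4391  5.3722]
wrist_torque [-0.04    0.7019  0.2308]
effort [ -0.2246 -31.287    6.2236 -24.93    -0.5269  -0.8636  -0.2551]
```

>>> servo_tool(plan=[{"xyz": [0, 0, 0], "twist": [0, 0, 1], "jaw": 1}, {"xyz": [0, 0, 0], "twist": [0, 0, 1], "jaw": 1}])

```text
time_s: 19.3
tool_pos: [0.5207, -0.1248, 0.221]
tool_rot: [180.0, 0.0, 5.7]
force: [-2.4, -0.0, 5.8]
grip_width: 0.014
grasp_force: 25.1
```

```bash
python3 st.py | tail -4
```

```text
tool_rot [1.799828e+02 1.660000e-02 5.688300e+00]
force [-2.3671e+00 -3.8000e-03  5.7802e+00]
wrist_torque [-0.073   0.7431  0.4721]
effort [ -0.0707 -31.2581   6.4205 -24.8782  -0.6348  -0.8588  -0.5284]
```

>>> servo_tool(plan=[{"xyz": [0, 0, 0], "twist": [0, 0, 0], "jaw": 1}])

```text
time_s: 19.38
tool_pos: [0.5207, -0.1248, 0.221]
tool_rot: [180.0, 0.0, 5.7]
force: [-2.2, -0.1, 5.3]
grip_width: 0.0136
grasp_force: 25.1
```

```bash
python3 st.py | tail -4
```

```text
tool_rot [1.799868e+02 1.210000e-02 5.716700e+00]
force [-2.2221 -0.1067  5.2997]
wrist_torque [-0.0904  0.6716  0.3699]
effort [ -0.1152 -31.2645   6.3595 -24.8951  -0.6098  -0.8588  -0.379 ]
```

>>> servo_tool(plan=[{"xyz": [0, 0, 0], "twist": [0, 0, 0], "jaw": 1}])

```text
time_s: 19.47
tool_pos: [0.5207, -0.1248, 0.221]
tool_rot: [180.0, 0.0, 5.7]
force: [-2.8, -0.9, 4.7]
grip_width: 0.0136
grasp_force: 25.1
```

```bash
python3 st.py | tail -4
```

```text
tool_rot [1.79987e+02 1.64000e-02 5.71700e+00]
force [-2.7544 -0.9147  4.6766]
wrist_torque [-0.1192  0.7134  0.3795]
effort [ -0.107  -31.2704   6.3583 -24.8966  -0.606   -0.8577  -0.3651]
```

>>> servo_tool(plan=[{"xyz": [0, 0, 0], "twist": [0, 0, 0], "jaw": 0.55}, {"xyz": [0, 0, 0], "twist": [0, 0, 0], "jaw": 0.55}, {"xyz": [0, 0, 0], "twist": [0, 0, 0], "jaw": 0.55}, {"xyz": [0, 0, 0], "twist": [0, 0, 0], "jaw": 0.55}, {"xyz": [0, 0, 0], "twist": [0, 0, 0], "jaw": 0.55}, {"xyz": [0, 0, -1], "twist": [0, 0, 0], "jaw": 0.55}, {"xyz": [0, 0, -4], "twist": [0, 0, 0], "jaw": 0.55}, {"xyz": [0, 0, -8], "twist": [0, 0, 0], "jaw": 0.55}, {"xyz": [0, 0, -12], "twist": [0, 0, 0], "jaw": 0.55}, {"xyz": [0, 0, -12], "twist": [0, 0, 0], "jaw": 0.55}])

```text
time_s: 20.3
tool_pos: [0.5231, -0.1263, 0.3487]
tool_rot: [179.9, -0.8, 5.6]
force: [1.5, -0.7, 0.4]
grip_width: 0.0393
grasp_force: 0.0
```

```bash
python3 st.py;python3 - <<'E'
from h import *
from cell import env
o=env.get_obs();go(o,[.5,.12,.38],74)
E
```

```text
time_s 20.3
tool_pos [ 0.5231 -0.1263  0.3487]
tool_rot [179.9311  -0.7525   5.5871]
force [ 1.5137 -0.7107  0.4097]
wrist_torque [-0.162   0.056  -0.0121]
effort [ -1.5189 -25.6195   2.2068 -27.7121   0.1256   1.1273  -0.3317]
cm [  0.14 -24.74  -3.15] twist [  0.51  -0.62 -68.41]
```

Back off to the side and look.

>>> servo_tool(plan=[{"xyz": [0, -3, -2], "twist": [0, 0, 0], "jaw": 0.5}, {"xyz": [0, -7, -3], "twist": [0, 0, 0], "jaw": 0.5}, {"xyz": [0, -11, -3], "twist": [0, 0, -5], "jaw": 0.5}, {"xyz": [0, -15, -3], "twist": [0, 0, -10], "jaw": 0.5}, {"xyz": [0, -19, -3], "twist": [0, 0, -15], "jaw": 0.5}, {"xyz": [0, -23, -3], "twist": [0, 0, -20], "jaw": 0.5}, {"xyz": [0, -25, -3], "twist": [0, 0, -25], "jaw": 0.5}, {"xyz": [0, -25, -3], "twist": [0, 0, -25], "jaw": 0.5}, {"xyz": [0, -25, -3], "twist": [0, 0, -25], "jaw": 0.5}])

```text
time_s: 21.05
tool_pos: [0.4959, 0.1253, 0.371]
tool_rot: [180.0, -0.0, 30.8]
force: [0.8, -1.5, -0.6]
grip_width: 0.0434
grasp_force: 0.0
```

Run:
```python
from h import *
from cell import env
t=env.read_camera("top");c=env.read_camera("scene");np.savez("t6.npz",**t);np.savez("s6.npz",**c)
cv2.imwrite("pics/c6.png",np.hstack([cv2.resize(t["img"][115:215,295:405,::-1],(396,360),interpolation=2),cv2.resize(c["img"][185:285,90:210,::-1],(400,360),interpolation=2)]))
```

```text
(no output)
```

View pics/c6.png

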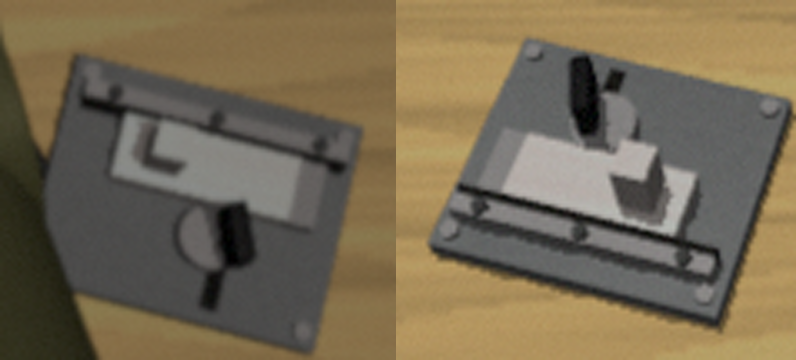

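The plate is flush on the fence and against the stop. The knob has turned about 68° and the lobe bears on the plate. The gripper is clear.

```bash
python3 -c "
from cell import env;print(env.sign_off())"
```

```text
the job is handed in; nothing more can be done
None
```

The foot is seated flush on the fence and against the end stop, the cam is clamped at an estimated 16–18 N (worked out from wrist torque and turn angle, not measured directly), the gripper is clear, and the job is handed in.

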